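# Draw the chip tray from under the dust box's work plate with a hook

### The arm

A 7-joint arm with a two-finger parallel gripper is mounted at the origin on the work surface; the furniture and walls round the work are solid. World frame = base frame: x ahead of the robot, y to its left, z up, the work surface at z = 0. Lengths are in m, angles in rad, forces in N, time in s.
With the tool pointing down it reaches from about 0.4 to 0.85 m from the base axis. Payload 4.5 kg.
Tool frame: the origin (TCP) lies between the finger pads; the fingertips stand 11 mm ahead of it and the grasp point (between the pads) lies 8 mm behind it (r.nose_length is the distance from the TCP to the fingertips, in m); z points along the fingers, y is the line along which they close (so a half turn about z gives the same grasp; the last joint's range is limited). The gripper opens to 88 mm and grips with 3 to 60 N. Pads are 18 mm wide; open, the fingers measure 123 mm over their backs; the gripper's body (75 mm by 187 mm) begins 45 mm behind the grasp point.
Start: joints at [1.243, 0.689, -0.195, 1.565, 0.157, 0.902, -0.215], TCP at [0.221, -0.585, 0.25] pointing down, gripper open.
Joint ranges: [-3.01, 3.01], [-0.46, 2.08], [-1.47, 1.51], [0.13, 2.56], [-1, 4.14], [0.04, 2.09], [-2.66, 2.66]. Speed limits (rad/s): [2.57, 2.57, 3.14, 3.14, 3.14, 3.14, 3.14].

### API

Orientations are given as a unit quaternion [x, y, z, w].
In Python, from plant import get_state, snapshot, camera_model, r gives the robot as it stands.
- The arm moves only by the shell command python3 -m inch 'ROWS' [FORCE]. ROWS is text: rows parted by semicolons, each of 7 numbers parted by spaces: the opening, from -1 (shut) to 1 (fully open), then the shift along the tool's x, y, z in m, then the turn, a rotation vector about the tool's x, y, z in rad. A call has 1 to 20 rows; each row shifts and turns the commanded pose from where the row before left it, along the tool's axes as they then stand; what a row does not reach is not made up. A row lasts 1/12 s, in which the tool goes at most 41.7 mm and 7.16 degrees, less where a joint would pass 70% of its speed; a pose out of reach is approached as far as the arm can. A call is refused whole if a number of a shift passes 0.0417 or a number of a turn 0.125, either way. A call with a gripper value outside its range is refused whole. The fingers move at their own pace and stop on an object; FORCE is the grip in N (left out, the last holds). Time passes only in rows, so rows that do not move let the fingers close. It gives the time, the measured TCP pose, the force, the opening and the grip force at its end, in the units of the state.
- get_state(): the state, without advancing time (a new reading comes with each control period).
- snapshot(name): name is "scene" or "side" or "wrist"; returns (picture, depth): 384x512x3 uint8, red, green, blue; 384x512 float32, m along the optical axis (not along the pixel's ray), 0 where there is no reading.
- camera_model(name): a dict with "intrinsics" (3x3 intrinsics, pixels), "view" (4x4, takes a point from world to camera coordinates). Camera axes: x right, y down, z forward; pixel columns grow to the right and rows downward; lengths in m; the calibration is good to about 2 mm. A picture is of the moment at which its call begins: read the wrist's pose just before it. camera_model takes no time and is no camera call; for the wrist camera it gives the pose at the moment of the call.
- r.finish_job(): hands the job in; it is judged then, once.
The state is a dict: "clock": time; "q": joint angles; "qd": joint speeds; "joint_torque": joint torques, N m; "tool_pos": TCP position; "eef_rot": TCP orientation; "contact_force": force on the tool from outside, world axes, zero at the start; "moment": the same for the moment, N m; "opening": opening from 0.0 (shut) to 1.0 (fully open); "finger_force": force on a finger pad.
Only numpy, scipy, OpenCV 4.12 (cv2) and the standard library are available. Lean on these libraries where they do the work, as an engineer would, in place of code of your own. Each camera call takes 0.05 s, during which the arm holds its last target. There are 200 camera calls.

### The job

Take the orange-handled hook from the saddles on the little wooden rack, reach its tip in under the overhanging work plate of the blue dust box and feel gently for the towing eye on the chip tray: it is stiff, hidden, and may stand to either side. Drop the tip into the eye and draw the tray out fully to its stop without forcing anything, the gripper itself staying off the box and the tray; then unhook and lay the hook back in its saddles, leaving the stone and burr block on the box and the sanding block beside it undisturbed.

Things in the scene. Friction and masses are not known exactly. Their poses are not given: they have to be found in the camera images.
- dust_box: Fixed blue dust box, grey slotted work plate on top; 195 mm deep (x), 162 wide (y), 292 high. x points from its open front (louvres, red switch) to its back, y is across it, z up. Origin on the bench under it, on the middle line, 105 mm behind the plate's front edge.
- mouth (a point): Middle of the front edge of the work plate's underside, 282 mm above the bench; axes as the box's. A thin dust lip hangs there down to 268 mm. Below it the front is open: mouth floor 200 mm above the bench, inner side walls 72 mm to either side. The tray stands inside, its front (when shut) 85 mm behind this edge, so the towing eye is hidden under the plate.
- chip_tray (a joint): How far the aluminium chip tray (100 mm deep, 122 wide, 40 high, two stone chips inside) is drawn out along the box's -x, in m: 0 is shut (it starts 0 to 8 mm out), 0.12 its fixed stop. It drags with about 5 N and stays where it is left.
- tray_pivot (a point): Upright pin on which the towing eye turns, on the middle of the tray's front, 12 mm before it, 222 mm above the bench (73 mm behind the plate's front edge when shut). Moves with the tray; axes as the box's. The eye's shank (6 mm thick) points from here to the box's -x, turned to either side by up to 0.7 rad; the angle is not measured and must be felt.
- eye_axis (a point): Same point as tray_pivot. Of the eye: its centre is 50 mm from here, on the shank. It is a level ring of 5 mm round bar, 21 mm across, with an upright hole of 11 mm; bar from 219.5 to 224.5 mm above the bench. The pin is clogged: light touches and drawing the tray at any angle do not turn the eye; it gives only when shoved with 30 N, which is too rough.
- hook_grip (a point): Centre of the loose hook's handle (hook 0.11 to 0.18 kg). Handle orange with a black end, flat-sided: 100 mm long (x), 20 wide (y), 26 high (z). A straight 5 mm steel rod goes on along x from its front and bends down: the tip's axis is 130 mm from here along +x, its round end 26 mm below the handle's axis. Take it at its middle by the flat sides, firmly.
- rest_seat (a point): Seat of the handle's centre on top of the small fixed wooden rack (144 x 86 mm, top board 155 mm up), 190 mm above the bench; x along the notches. The hook starts with its x this way, up to 6 mm along from here. Two saddles 11 mm thick stand 36 mm to either side along x; notches 23 mm wide at their foot, flaring to 33 mm at their tops, 8 mm above here.
- stone_piece: Pale stone being carved, 43 x 54 x 22 mm, loose on the work plate; origin at its underside. Leave it alone.
- burr_block: Wooden block with six upright burrs, 44 x 100 x 79 mm, loose on the back of the work plate; origin at its underside. Leave it alone.
- sanding_block: Cork sanding block, 45 x 75 x 23 mm, loose on the bench before the box; origin at its underside. Leave it alone.

How it is judged:
On the way, in this order (a step that is already met when the one before it is completed fails the run):
1. the hook is taken off its rest (distance between hook_grip and rest_seat above 0.1 m), for 0.2 s.
2. the tray is being drawn out by the hook (more than 25 mm out, the hook pulling on it) (value of joint chip_tray above 0.025 m and contact force between chip_hook and dust_box above 1 N), for 0.1 s.
3. the tray is out at its stop (110 mm or more) (value of joint chip_tray above 0.11 m), for 0.1 s.
At the end, for the whole second after the job is handed in: The tray is 110 mm or more out (stop at 120); the hook lies released and still in its rest, handle's middle within 18 mm of the seat, along the rest within 0.12 rad, not rolled over (0.15 rad); stone, burr block and sanding block within 15 mm of where they stood (value of joint chip_tray above 0.11 m and distance between hook_grip and rest_seat below 0.018 m and angle between the x axis of hook_grip and the x axis of rest_seat, either way round below 0.12 rad and angle between hook_grip's own z axis and vertical below 0.15 rad and linear speed of chip_hook below 0.02 m/s and distance of each of stone_piece, burr_block, sanding_block from where it was at the start of the episode below 0.015 m); the robot touches nothing.
It fails at once if the hook bears on the box, tray or eye with more than 20 N (contact force between chip_hook and dust_box above 20 N).
It fails at once if the fingers touch the box or its tray (more than 1 N) (contact force between the fingers and dust_box above 1 N).
It fails at once if the arm touches the box or its tray (more than 1 N) (contact force between the arm and dust_box above 1 N).
It fails at once if the stone, burr block or sanding block is pushed more than 15 mm (distance of any of stone_piece, burr_block, sanding_block from where it was at the start of the episode above 0.015 m).
It also fails if it takes over 61 s, if anything falls off the work surface, if the arm or the gripper's body presses on something with over 40 N, if the wrist force passes 120 N, or if a joint passes its speed limit or range.

## Working session

There is one attempt and no reset: what is moved stays moved. The work goes in short steps, Python scripts to look and compute and a shell command to move; the robot and the scene stay as the last step left them, time stands still between calls to the robot, and variables do not carry over. Pictures are saved under pics/ and viewed, at most 10 in all, crops included, and the job is handed in when it is done.

```bash
ls; mkdir -p pics
cat > h.py <<'E'
import numpy as np, cv2
from scipy.spatial.transform import Rotation as R
from plant import get_state, snapshot, camera_model, r
def cloud(name):
    cm=camera_model(name); im,d=snapshot(name)
    K=np.array(cm["intrinsics"]);V=np.array(cm["view"])
    v,u=np.mgrid[0:384,0:512]
    P=np.stack([(u-K[0,2])/K[0,0]*d,(v-K[1,2])/K[1,1]*d,d],-1)
    W=(P-V[:3,3])@V[:3,:3]
    W[d==0]=np.nan
    return im,W,cm
E
python3 - <<'E'
from h import *
ims=[]
for n in("scene","side"):
    im,W,cm=cloud(n); np.savez(n+'.npz',im=im,W=W); ims.append(im)
    print(n,-np.array(cm["view"])[:3,:3].T@np.array(cm["view"])[:3,3])
    cv2.imwrite(f'pics/{n}.png',im[:,:,::-1])
s=get_state();print(s)
E
```

```text
pics
scene [ 0.25134177 -0.69338517  0.90759558]
side [ 1.29892539 -0.31850526  1.40913891]
{'clock': 0.1, 'q': array([ 1.24278309,  0.68990755, -0.19450229,  1.56622039,  0.15731325,
        0.90252141, -0.21508831]), 'qd': array([-0.00067424, -0.0010592 , -0.00077164, -0.00294087,  0.00061237,
       -0.00103642,  0.00093524]), 'joint_torque': array([-3.17183505e-03, -5.28496456e+01, -1.27162177e+00, -1.53837150e+01,
       -5.25568728e-02,  2.02592433e-03,  2.69040419e-05]), 'tool_pos': array([ 0.22098511, -0.58404298,  0.24899037]), 'eef_rot': array([ 9.83673431e-01,  1.79960795e-01, -2.20411837e-04, -8.03146088e-04]), 'contact_force': array([-0.07872173, -0.28204763, -0.21673898]), 'moment': array([-0.02666495, -0.03778856, -0.00026173]), 'finger_force': 0.0, 'opening': 0.999068668735156}
```

View pics/scene.png

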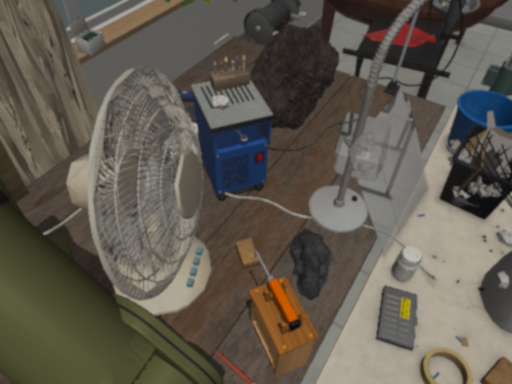

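View pics/side.png

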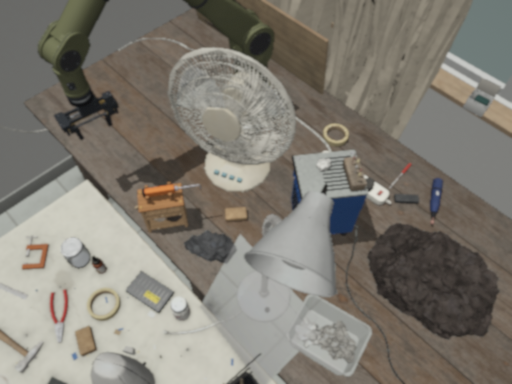

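The scene view shows the blue box at about (235,140), its louvred front with the red switch at (260,157). The hook lies on the rack near (283,310), its rod pointing at the box, with the cork block at (247,252). The fan stands left of that line and the lamp right. The side view shows the same layout: handle (160,190), plate (325,175), cork (236,214).

Run:
```python
from h import *
for n,box,hk in(("scene",(180,70,285,200),(225,230,325,375)),("side",(285,140,375,240),(125,170,260,240))):
    f=np.load(n+'.npz');im,W=f['im'],f['W']
    hsv=cv2.cvtColor(im,cv2.COLOR_RGB2HSV)
    def sub(m,b):
        k=np.zeros(m.shape,bool);k[b[1]:b[3],b[0]:b[2]]=1;return W[m&k]
    def rect(p,l):
        (c,s,a)=cv2.minAreaRect((p[:,:2]*1000).astype(np.float32));print(n,l,len(p),np.round(c,1),np.round(s,1),round(a,1),'z',np.round(np.nanpercentile(p[:,2],[5,50,95]),4))
    z=W[...,2];H,S,V=cv2.split(hsv)
    m=(abs(z-.292)<.008)&(S<90); m=cv2.erode(m.astype(np.uint8),np.ones((2,2)))>0
    rect(sub(m,box),'plate')
    rect(sub((H>100)&(H<130)&(S>130)&(z>.05),box),'blue')
    rect(sub((z>.300),box),'above')
    rect(sub((H>2)&(H<14)&(S>215)&(V>150)&(z>.18),hk),'handle')
    rect(sub((abs(z-.155)<.006),hk),'racktop')
    rect(sub((z>.165)&(z<.24),hk),'up')
    p=sub((z>.012)&(z<.03)&(H>5)&(H<25),hk); rect(p,'cork')
    p=sub((abs(z-.0)<.004),hk); print(p[:,2].mean())
    # rod
    p=sub((S<90)&(z>.17)&(z<.22),hk); rect(p,'rod')
f=np.load('scene.npz');im=f['im']
big=cv2.resize(im[225:375,200:340],None,fx=4,fy=4,interpolation=cv2.INTER_CUBIC)
cv2.imwrite('pics/hook.png',big[:,:,::-1])
```

```text
scene plate 2330 [564.5 -23.9] [415.6 194.6] 70.4 z [0.2892 0.2917 0.2938]
scene blue 2943 [600.5  68.1] [142.7 156.5] 82.6 z [0.0632 0.1666 0.2243]
scene above 2439 [483.  -14.5] [500.3 105.5] 49.1 z [0.3047 0.3556 0.4225]
scene handle 323 [ 472.2 -414.9] [86.2 16.7] 86.8 z [0.2005 0.2024 0.2044]
scene racktop 2053 [ 472.6 -418.2] [144.4  86.3] 86.9 z [0.1518 0.1544 0.1567]
scene up 1032 [ 475.  -376.6] [183.6  49.5] 87.1 z [0.1745 0.1986 0.2038]
scene cork 919 [ 514.  -331.9] [346.2 210.9] 60.6 z [0.0148 0.0223 0.0273]
-3.8127041809240073e-05
scene rod 158 [ 476.5 -377.4] [182.3  17.7] 84.9 z [0.1878 0.193  0.2026]
side plate 1879 [580.3  93.1] [202.  215.5] 83.7 z [0.2891 0.2931 0.2968]
side blue 895 [635.1  78.1] [223.8  58.7] 46.5 z [0.0698 0.1788 0.2632]
side above 2642 [762.9  20.3] [240.2 566.5] 70.8 z [0.3089 0.7197 0.7433]
side handle 0 [0. 0.] [0. 0.] 0.0 z nan
side racktop 641 [ 473.3 -415.2] [144.6  92.2] 85.6 z [0.1509 0.1555 0.1593]
side up 415 [ 479.6 -374. ] [184.2  49.8] 83.1 z [0.1761 0.1986 0.2065]
side cork 890 [ 415.2 -286.7] [443.1 228.3] 84.2 z [0.0138 0.0225 0.0286]
0.00046455485492801456
side rod 63 [ 472.8 -372.4] [181.9  22.3] 78.5 z [0.1771 0.1932 0.2023]
  return np.nanmean(a, axis, out=out, keepdims=keepdims)
```

View pics/hook.png

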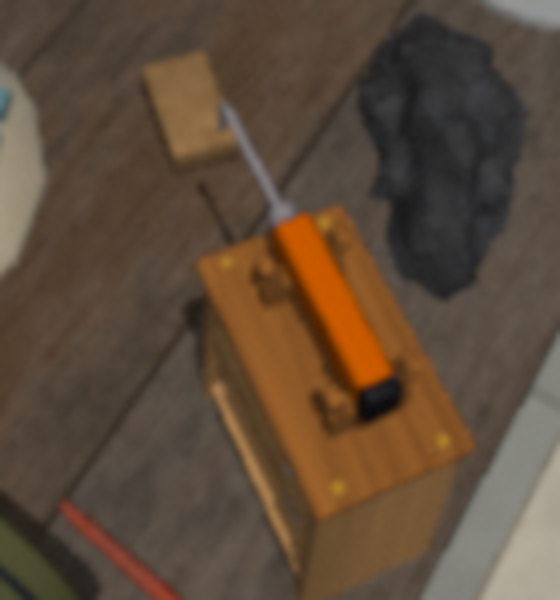

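Run:
```python
from h import *
for n,box,ck in(("scene",(190,70,285,150),(230,235,262,270)),("side",(285,140,375,205),(220,203,250,224))):
    f=np.load(n+'.npz');im,W=f['im'],f['W'];z=W[...,2]
    H,S,V=cv2.split(cv2.cvtColor(im,cv2.COLOR_RGB2HSV))
    def comp(m,b,l):
        k=np.zeros(m.shape,np.uint8);k[b[1]:b[3],b[0]:b[2]]=m[b[1]:b[3],b[0]:b[2]]
        _,L,st,_=cv2.connectedComponentsWithStats(k); i=1+np.argmax(st[1:,4]);p=W[L==i]
        c,s,a=cv2.minAreaRect((p[:,:2]*1000).astype(np.float32));print(n,l,len(p),np.round(c,1),np.round(s,1),round(a,1),st[i]);return p
    p=comp((abs(z-.292)<.006),box,'plate')
    print(np.round(cv2.boxPoints(cv2.minAreaRect((p[:,:2]*1000).astype(np.float32)))))
    comp((abs(z-.023)<.007)&(H<25),ck,'cork')
    if n=="scene":
        k=(H>100)&(H<130)&(S>130)&(z>.08)&(z<.19); k[:, :180]=0;k[:,285:]=0
        q=W[k]; # front face: line fit
        y=q[:,:2]; A=np.c_[y[:,0],np.ones(len(y))]
        w=np.ones(len(y),bool)
        for _ in range(8):
            c=np.linalg.lstsq(A[w],y[w,1],rcond=None)[0]; w=abs(y[:,1]-A@c)<.006
        print('front line y=%.4fx+%.4f'%tuple(c),w.sum(),np.percentile(y[w,0],[1,99]),np.degrees(np.arctan(c[0])))
```

```text
scene plate 2472 [603.2  90.6] [202.  162.1] 83.3 [ 191   80   83   51 2472]
[[511.  -0.]
 [672. -19.]
 [695. 181.]
 [535. 200.]]
scene cork 415 [ 514.3 -181.3] [76.1 45.8] 80.6 [235 237  24  28 415]
front line y=-0.1204x+0.0791 1272 [0.51898794 0.66431846] -6.865766862360967
side plate 2052 [604.1  93.9] [199.8 167.5] 83.0 [ 292  150   77   51 2052]
[[509.   5.]
 [675. -15.]
 [699. 183.]
 [533. 203.]]
side cork 241 [ 516.  -178.4] [74.7 47.4] 81.0 [225 207  23  13 241]
```

Run:
```python
from h import *
H=np.zeros((24,24))
for n in("scene","side"):
    W=np.load(n+'.npz')['W'].reshape(-1,3);W=W[~np.isnan(W[:,0])]
    i=((W[:,0]+.1)/.05).astype(int);j=((W[:,1]+.8)/.05).astype(int)
    k=(i>=0)&(i<24)&(j>=0)&(j<24)&(W[:,0]>-.1)&(W[:,1]>-.8)&(W[:,2]<1.3)
    np.maximum.at(H,(i[k],j[k]),W[k,2])
print('cols y from -.8 step .05; rows x')
for i in range(24): print('%.2f'%(-.1+.05*i),' '.join('%3d'%(100*h) for h in H[i]))
print(np.round(get_state()['q'],2), np.array(camera_model('wrist')['view']).round(3))
```

```text
cols y from -.8 step .05; rows x
-0.10   0   0   0   1   0   1   0   1   1   0   0   0   0   0   0   0  41   0   1  30  30   7   0  38
-0.05   0   0   1   1   0   1   1   1   0   0   0   0   0   0  32  47  40   0   0   1  30  30   0  42
0.00   0   1   1   1   1   0   1   1   0   0   0  53  49  45  52  50  44  40   0   1   1  30  15  43
0.05   0   0   0   1   0   1   1   1   1   1   1  57  57  56  53  48  41  36   1   1   1  29   1   1
0.10   0   0   1   1   0  63   1   1   1   0   0   0   0   0   2   1   1   1   0   1   1   1   1   1
0.15   0   0   0  61  65  69  69  69   1   1   1   0   2  36  36   0   1   0   1   1   1   0   1   1
0.20   0   0  35  61  64  67  67   1   1  43  49  52  50  38  38  36   0   0   0   1   3   3   3   1
0.25   2   3  35  58  62  62   0   0   1  38  48  53  55  55  45  36   0   0   0   0   3   2   3   1
0.30   4   3   4   3   1   0   0   1   1   0  43  50  54  55  55  48   0   1   0   3   3   3   3   1
0.35   3   3   3   3   3   1   1   1   0   1   0  43  49  52  54  52   0   1   0   0   6   0   0   1
0.40   3   3   3   3   4   1  19  19  16  15   0   1  4
[... 827 characters left out ...]
 1   1  17  24  28  27  24
0.85   3   6   6   3   3   3   6   6   4  10  18  25  58  71  69  11   0   0   1  26  31  32  32  28
0.90   4   3   3  25  25  15   3   4   3   7  14  70  72  73  72  10  11   0   1  26  32  33  32  29
0.95   0   3  18  27  27  25   4   3   3   3  68  74  74  74  71   9  10  10   1  23  28  30  29  29
1.00   0   0   0  26  26  24   3   3   3   3   7  75  75  74  69   9  10  10   9  20  23  25  28  27
1.05   0   0   0   0   0   3   3   3  21  25  28  28  74  74  10  10  10  11   1   1  18  23  26  27
[ 1.24  0.69 -0.19  1.57  0.16  0.9  -0.22] [[ 0.354 -0.935 -0.002 -0.624]
 [-0.891 -0.337  0.304 -0.042]
 [-0.285 -0.106 -0.953  0.391]
 [ 0.     0.     0.     1.   ]]
```

Run:
```python
from h import *
W=np.concatenate([np.load(n+'.npz')['W'].reshape(-1,3) for n in("scene","side")]);W=W[~np.isnan(W[:,0])]
W=W[(W[:,0]<.51)&(W[:,0]>.1)]
for y in np.arange(-.36,.1,.03):
    o=[]
    for z in np.arange(.12,.6,.06):
        k=(abs(W[:,1]-y)<.015)&(W[:,2]>=z)&(W[:,2]<z+.06); o.append('%5.3f'%np.sort(W[k,0])[-3] if k.sum()>3 else '  -  ')
    print('%.2f'%y,*o)
```

```text
-0.36 0.509 0.487   -     -     -     -     -     -  
-0.33 0.476 0.481 0.240 0.240 0.223   -     -     -  
-0.30 0.480 0.485 0.298 0.298 0.284 0.251   -     -  
-0.27 0.481 0.479 0.338 0.336 0.323 0.299 0.240   -  
-0.24 0.335 0.361 0.367 0.372 0.362 0.333 0.290   -  
-0.21 0.361 0.386 0.396 0.395 0.385 0.358 0.323   -  
-0.18 0.381 0.404 0.415 0.416 0.408 0.382 0.352 0.289
-0.15 0.400 0.420 0.428 0.428 0.425 0.401 0.369 0.315
-0.12 0.414 0.434 0.442 0.441 0.433 0.416 0.387 0.335
-0.09 0.428 0.445 0.452 0.453 0.445 0.428 0.395 0.353
-0.06 0.437 0.454 0.459 0.459 0.451 0.434 0.404 0.350
-0.03   -   0.458 0.464 0.464 0.456 0.438 0.411   -  
0.00   -   0.459 0.467 0.466 0.460 0.441 0.412   -  
0.03   -     -   0.463 0.467 0.460 0.443   -     -  
0.06   -     -     -     -     -     -     -     -  
0.09   -     -     -     -     -     -     -     -
```

```bash
python3 -m inch '1 0.0417 0 -0.03 0 0 -0.12;1 0.0417 0 -0.02 0 0 -0.12;1 0.0417 0.0 0 0 0 -0.12;1 0.03 0.0 0 0 0 -0.12'; python3 -c "
from h import *
s=get_state();print(s['q'].round(2),R.from_quat(s['eef_rot']).as_matrix().round(3))"
```

```text
clock: 0.43
tool_pos: [0.3473, -0.5099, 0.2932]
eef_rot: [0.911, 0.412, 0.002, 0.001]
contact_force: [0.8, 0.5, -0.2]
opening: 1.0
finger_force: 0.0
[ 1.09  0.64 -0.33  1.54  0.23  1.   -0.03] [[ 0.66   0.751  0.004]
 [ 0.751 -0.66  -0.001]
 [ 0.002  0.004 -1.   ]]
```

```bash
python3 -m inch '1 0 0 0 0 0 -0.111;1 0 0 0 0 0 -0.111;1 0 0 0 0 0 -0.111;1 0 0 0 0 0 -0.111;1 0 0 0 0 0 -0.111;1 0 0 0 0 0 -0.111;1 0.024 0.03 0 0 0 0;1 0.024 0.03 0 0 0 0;1 0.024 0.03 0.01 0 0 0;1 0.023 0.03 0.01 0 0 0;1 0 0 0 0 0 0;1 0 0 0 0 0 0'
python3 - <<'E'
from h import *
s=get_state();T=R.from_quat(s['eef_rot']).as_matrix();p=s['tool_pos'];print(s['q'].round(2),T.round(4),p)
im,W,cm=cloud('wrist');cv2.imwrite('pics/w1.png',im[:,:,::-1]);np.savez('w1.npz',im=im,W=W)
H,S,V=cv2.split(cv2.cvtColor(im,cv2.COLOR_RGB2HSV));z=W[...,2]
q=W[(H>2)&(H<14)&(S>200)&(V>130)&(z>.197)&(z<.207)]
print(len(q),cv2.minAreaRect((q[:,:2]*1000).astype(np.float32)),np.median(q[:,2]) if len(q) else 0)
d=np.nanmedian(W[(abs(z-.155)<.005)],0);print(d)
E
```

```text
clock: 1.43
tool_pos: [0.4708, -0.4215, 0.2711]
eef_rot: [0.727, 0.687, 0.001, -0.001]
contact_force: [-0.8, -0.7, 1.0]
opening: 1.006
finger_force: 0.0
[ 0.92  0.71 -0.5   1.51  0.37  1.02  0.28] [[ 5.710e-02  9.984e-01 -5.000e-04]
 [ 9.984e-01 -5.710e-02  2.500e-03]
 [ 2.500e-03 -6.000e-04 -1.000e+00]] [ 0.47078462 -0.42147866  0.27107348]
126 ((474.3912353515625, -413.1737060546875), (92.62026977539062, 19.3868465423584), 86.15975952148438) 0.20056907587918676
[ 0.46947397 -0.40550651  0.15466362]
```

View pics/w1.png

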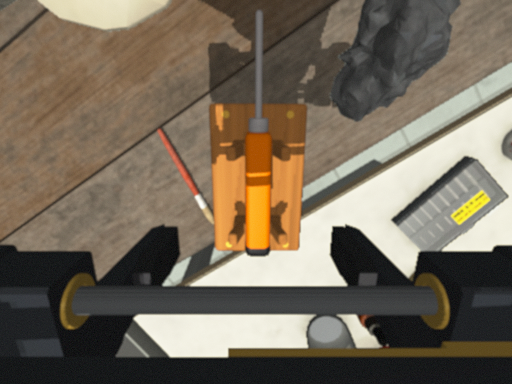

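The wrist view shows the handle upright in the picture, from the ferrule at (258,125) to the black end at (258,250), between the open fingers. I'll descend and grip.

```bash
python3 -m inch '1 0.001 0.002 0.03 0 0 0;1 0 0 0.03 0 0 0;1 0 0 0.02 0 0 0;1 0 0 0.009 0 0 0;1 0 0 0 0 0 0;-1 0 0 0 0 0 0;-1 0 0 0 0 0 0;-1 0 0 0 0 0 0;-1 0 0 0 0 0 0;-1 0 0 0 0 0 0;-1 0 0 0 0 0 0;-1 0 0 0 0 0 0;-1 0 0 0 0 0 0' 60
```

```text
clock: 2.57
tool_pos: [0.4709, -0.4236, 0.1832]
eef_rot: [0.729, 0.685, -0.0, 0.0]
contact_force: [-0.6, -0.4, -0.0]
opening: 0.415
finger_force: 0.0
```

```bash
python3 -m inch '-1 0 0 0 0 0 0;-1 0 0 0 0 0 0;-1 0 0 0 0 0 0;-1 0 0 0 0 0 0' 60;  python3 -m inch '-1 0 0 0 0 0 0;-1 0 0 0 0 0 0;-1 0 0 0 0 0 0;-1 0 0 0 0 0 0' 60
```

```text
clock: 2.9
tool_pos: [0.4715, -0.4236, 0.1832]
eef_rot: [0.729, 0.685, 0.0, 0.001]
contact_force: [0.4, 0.3, -0.4]
opening: 0.22
finger_force: 60.0
clock: 3.23
tool_pos: [0.4714, -0.4236, 0.1832]
eef_rot: [0.729, 0.685, 0.0, 0.0]
contact_force: [3.2, 0.5, -0.9]
opening: 0.22
finger_force: 60.0
```

```bash
python3 -m inch '-1 0 0 -0.01 0 0 0;-1 0 0 -0.03 0 0 0;-1 0 0 -0.03 0 0 0;-1 0 0 -0.03 0 0 0;-1 0 0 -0.03 0 0 0;-1 0 0 0 0 0 0;-1 0 0 0 0 0 0'
python3 - <<'E'
from h import *
s=get_state();T=R.from_quat(s['eef_rot']).as_matrix();p=s['tool_pos'];print(p,s['contact_force'])
cm=camera_model('wrist');K=np.array(cm['intrinsics']);V=np.array(cm['view'])
im,d=snapshot('wrist');cv2.imwrite('pics/w2.png',im[0:300,130:390][:,:,::-1])
zc=d[0:110,230:290]
m=(d>0)&(d<.42); m[:, :235]=0;m[:,285:]=0
for v in range(0,150,6): 
    u=np.where(m[v])[0]
    print(v,(u.min(),u.max(),round(float(np.median(d[v,u])),3)) if len(u) else None)
# project planned tip in tool frame
for e in(0,.004):
  for dx,dz in((.1325,-.0095),(.13,.018),(.05,-.02),(-.05,-.02)):
    P=p+T@np.array([dx+e,0,dz]);c=V[:3,:3]@P+V[:3,3];x=K@c;print(e,dx,x[:2]/x[2],c[2])
E
```

```text
clock: 3.82
tool_pos: [0.4705, -0.424, 0.3151]
eef_rot: [0.729, 0.684, -0.0, 0.001]
contact_force: [-0.6, -0.3, -2.0]
opening: 0.22
finger_force: 60.0
[ 0.47054753 -0.42398555  0.31507177] [-0.5554551  -0.34281166 -2.03142989]
0 (np.int64(235), np.int64(284), 0.388)
6 (np.int64(235), np.int64(284), 0.391)
12 (np.int64(235), np.int64(284), 0.393)
18 (np.int64(235), np.int64(284), 0.396)
24 (np.int64(235), np.int64(284), 0.397)
30 (np.int64(235), np.int64(284), 0.4)
36 (np.int64(235), np.int64(284), 0.402)
42 (np.int64(235), np.int64(284), 0.405)
48 (np.int64(235), np.int64(284), 0.407)
54 (np.int64(235), np.int64(284), 0.409)
60 (np.int64(235), np.int64(284), 0.412)
66 (np.int64(235), np.int64(284), 0.414)
72 (np.int64(235), np.int64(284), 0.416)
78 (np.int64(235), np.int64(282), 0.419)
84 (np.int64(245), np.int64(259), 0.119)
90 (np.int64(249), np.int64(259), 0.119)
96 (np.int64(249), np.int64(259), 0.12)
102 (np.int64(235), np.int64(284), 0.282)
108 (np.int64(235), np.int64(284), 0.284)
114 (np.int64(235), np.int64(284), 0.285)
120 (np.int64(235), np.int64(284), 0.287)
126 (np.int64(235), np.int64(284), 0.122)
132 (np.int64(235), np.int64(284), 0.122)
138 (np.int64(235), np.int64(284), 0.122)
144 (np.int64(235), np.int64(284), 0.123)
0 0.1325 [254.16688827 -55.50233844] 0.1029362634832807
0 0.13 [254.21948293 -17.99395033] 0.12989594655227268
0 0.05 [254.30149165 169.76539509] 0.117996735599527
0 -0.05 [254.42326171 353.32408836] 0.14837754847191
0.004 0.1325 [254.1581753  -68.90362053] 0.10172103096838536
0.004 0.13 [254.2130921  -28.23333101] 0.1286807140373774
0.004 0.05 [254.29530301 160.43652427] 0.11678150308463167
0.004 -0.05 [254.41935624 347.43689463] 0.14716231595701465
```

View pics/w2.png

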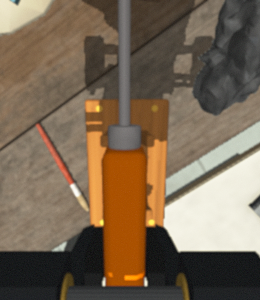

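The wrist view shows the handle held straight, rod at column ~254, orange front edge at row ~150. The hook centre therefore lies about 6 mm ahead of the TCP.

```bash
python3 -m inch '-1 0.013 0.0127 0 0 0 0.055;-1 0.026 0.0127 0 0 0 0;-1 0.029 0.0127 0 0 0 0;-1 0.029 0.0127 0 0 0 0;-1 0.029 0.0127 0 0 0 0;-1 0.029 0.0127 0 0 0 0;-1 0.029 0.0127 0 0 0 0;-1 0.029 0.0127 0 0 0 0;-1 0.029 0.0127 0 0 0 0;-1 0.027 0.0127 0 0 0 0;-1 0 0 0.02 0 0 0;-1 0 0 0.03 0 0 0;-1 0 0 0.02 0 0 0;-1 0 0 0.009 0 0 0;-1 0 0 0 0 0 0;-1 0 0 0 0 0 0'
python3 - <<'E'
from h import *
s=get_state();T=R.from_quat(s['eef_rot']).as_matrix();p=s['tool_pos'];print(s['q'].round(2),T.round(3),p,s['contact_force'],s['moment'])
out=[]
tip=p+T@np.array([.136,0,.0165]);print(tip)
for n,c in(('scene',(190,90,300,210)),('side',(230,130,380,250))):
    cm=camera_model(n);K=np.array(cm['intrinsics']);V=np.array(cm['view']);im,d=snapshot(n)
    def pr(P): x=K@(V[:3,:3]@P+V[:3,3]);return x[:2]/x[2]
    print(n,pr(tip),pr(p+T@[.136,0,-.007]))
    a=cv2.resize(im[c[1]:c[3],c[0]:c[2]],(400,400*(c[3]-c[1])//(c[2]-c[0])),interpolation=cv2.INTER_CUBIC)
    out.append(cv2.copyMakeBorder(a,0,450-a.shape[0],0,0,cv2.BORDER_CONSTANT))
cv2.imwrite('pics/p3.png',np.hstack(out)[:,:,::-1])
E
```

```text
clock: 5.2
tool_pos: [0.6274, -0.1708, 0.2335]
eef_rot: [0.748, 0.664, -0.001, -0.001]
contact_force: [-0.2, 0.5, -1.2]
opening: 0.217
finger_force: 60.0
[ 0.43  0.77 -0.45  1.49  0.38  0.97 -0.24] [[ 0.118  0.993 -0.002]
 [ 0.993 -0.118  0.   ]
 [ 0.    -0.002 -1.   ]] [ 0.62743657 -0.1708195   0.23345105] [-0.19129999  0.45568297 -1.16677337] [-0.06590986 -0.09199896  0.00741438]
[ 0.64344106 -0.03576297  0.21696348]
scene [266.15026213 145.76062594] [266.55502135 138.78958563]
side [289.34932185 206.45837917] [289.90433974 202.47210842]
```

View pics/p3.png

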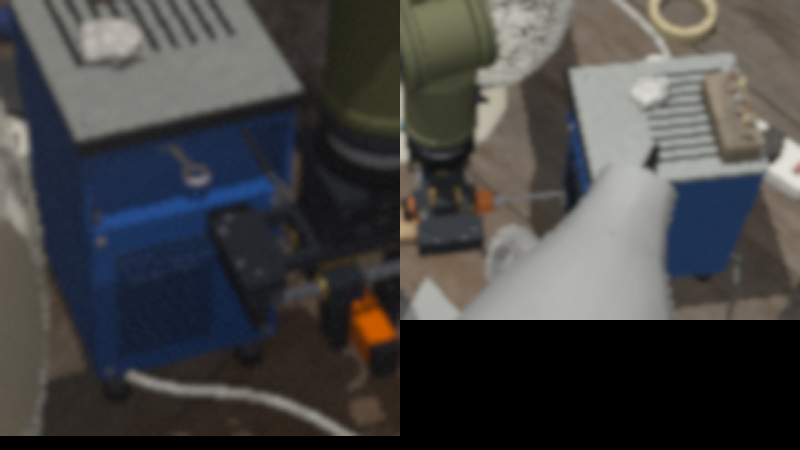

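The scene view happens to show the ring in the open mouth at about pixel (244,138), shank coming from about (237,131). I'll use that as a prior and confirm it by feel.

```bash
cat > g.py <<'E'
import sys,numpy as np
from plant import get_state
s=get_state();f=np.array(s['contact_force'])-np.array([-.2,.4,-1.3])
p=s['tool_pos'];R=np.array([[.118,.993],[-.993,.118]])  # box x, y
from scipy.spatial.transform import Rotation as Ro
M=Ro.from_quat(s['eef_rot']).as_matrix();t=p+M@[.136,0,.0165]
d,l=R@(t[:2]-[.592,-.005]);fb=R@f[:2]
print('depth %.1f lat %.1f z %.1f | F %.1f %.1f %.1f m %.2f'%(d*1e3,l*1e3,t[2]*1e3,*fb,f[2],s['moment'][2]))
sys.exit(np.linalg.norm(fb)>float(sys.argv[1]) if len(sys.argv)>1 else 0)
E
python3 - <<'E'
from h import *
cm=camera_model('scene');K=np.array(cm['intrinsics']);V=np.array(cm['view']);C=-V[:3,:3].T@V[:3,3]
for u,v in((243.9,138.1),(237.3,131.3)):
    g=V[:3,:3].T@np.linalg.inv(K)@[u,v,1];P=C+g*(.222-C[2])/g[2]
    print(P,np.array([[.118,.993],[-.993,.118]])@(P[:2]-[.592,-.005])*1e3)
E
python3 g.py
```

```text
[0.60305514 0.0108887  0.222     ] [17.08198398 -9.10288569]
[0.59957141 0.04278783 0.222     ] [48.34673702 -1.87944397]
depth -24.3 lat -56.0 z 218.8 | F -0.3 -0.8 0.1 m -0.01
```

```bash
python3 -m inch '-1 0.01 0 0 0 0 0;-1 0.011 0 0 0 0 0;-1 0.01 0 0 0 0 0;-1 0.01 0 0 0 0 0;-1 0 -0.006 0 0 0 0;-1 0 -0.006 0 0 0 0;-1 0 -0.004 0 0 0 0;-1 0 0 0 0 0 0;-1 0 0 0 0 0 0' >/dev/null; S="python3 g.py 2"; $S &&
python3 -m inch '-1 0 -0.003 0 0 0 0;-1 0 0 0 0 0 0'>/dev/null; $S &&
python3 -m inch '-1 0 -0.003 0 0 0 0;-1 0 0 0 0 0 0'>/dev/null && $S &&
python3 -m inch '-1 0 -0.002 0 0 0 0;-1 0 0 0 0 0 0'>/dev/null && $S &&
python3 -m inch '-1 0 -0.002 0 0 0 0;-1 0 0 0 0 0 0'>/dev/null && $S &&
python3 -m inch '-1 0 -0.002 0 0 0 0;-1 0 0 0 0 0 0'>/dev/null && $S &&
python3 -m inch '-1 0 -0.002 0 0 0 0;-1 0 0 0 0 0 0'>/dev/null && $S &&
python3 -m inch '-1 0 -0.002 0 0 0 0;-1 0 0 0 0 0 0'>/dev/null && $S &&
python3 -m inch '-1 0 -0.002 0 0 0 0;-1 0 0 0 0 0 0'>/dev/null && $S &&
python3 -m inch '-1 0 -0.002 0 0 0 0;-1 0 0 0 0 0 0'>/dev/null && $S &&
python3 -m inch '-1 0 -0.002 0 0 0 0;-1 0 0 0 0 0 0'>/dev/null && $S; python3 g.py
```

```text
depth 15.7 lat -39.0 z 217.5 | F -1.0 -0.6 0.1 m 0.01
depth 15.7 lat -39.0 z 217.5 | F -1.0 -0.6 0.1 m 0.01
depth 15.7 lat -39.0 z 217.5 | F -1.0 -0.6 0.1 m 0.01False
False
```

```bash
sed -i 's/sys.exit(\(.*\))$/sys.exit(int(\1))/' g.py; S="python3 g.py 2"; $S &&
python3 -m inch '-1 0 -0.003 0 0 0 0;-1 0 0 0 0 0 0'>/dev/null && $S &&
python3 -m inch '-1 0 -0.003 0 0 0 0;-1 0 0 0 0 0 0'>/dev/null && $S &&
python3 -m inch '-1 0 -0.002 0 0 0 0;-1 0 0 0 0 0 0'>/dev/null && $S &&
python3 -m inch '-1 0 -0.002 0 0 0 0;-1 0 0 0 0 0 0'>/dev/null && $S &&
python3 -m inch '-1 0 -0.002 0 0 0 0;-1 0 0 0 0 0 0'>/dev/null && $S &&
python3 -m inch '-1 0 -0.002 0 0 0 0;-1 0 0 0 0 0 0'>/dev/null && $S &&
python3 -m inch '-1 0 -0.002 0 0 0 0;-1 0 0 0 0 0 0'>/dev/null && $S &&
python3 -m inch '-1 0 -0.002 0 0 0 0;-1 0 0 0 0 0 0'>/dev/null && $S &&
python3 -m inch '-1 0 -0.002 0 0 0 0;-1 0 0 0 0 0 0'>/dev/null && $S &&
python3 -m inch '-1 0 -0.002 0 0 0 0;-1 0 0 0 0 0 0'>/dev/null && $S; python3 g.py
```

```text
depth 15.7 lat -39.0 z 217.5 | F -1.0 -0.6 0.1 m 0.01
depth 16.2 lat -35.9 z 217.5 | F 0.4 -0.3 -0.1 m -0.01
depth 16.6 lat -32.7 z 217.5 | F -0.5 -0.2 -0.6 m 0.01
depth 16.7 lat -30.9 z 217.5 | F -1.0 -1.1 0.3 m 0.03
depth 16.7 lat -28.9 z 217.5 | F -0.1 0.4 0.2 m -0.01
depth 16.7 lat -26.8 z 217.5 | F -0.7 0.0 0.1 m -0.01
depth 16.7 lat -24.9 z 217.5 | F -0.3 -0.0 -0.1 m -0.11
depth 16.7 lat -22.8 z 217.6 | F -0.2 0.6 -1.0 m -0.02
depth 16.7 lat -21.5 z 217.8 | F -0.5 -1.1 0.2 m -0.16
depth 16.7 lat -20.2 z 218.0 | F -0.2 -2.4 -0.9 m -0.45
depth 16.7 lat -20.2 z 218.0 | F -0.2 -2.4 -0.9 m -0.45
```

```bash
python3 -m inch '-1 0 0.006 0 0 0 0;-1 -0.013 0 0 0 0 0;-1 -0.013 0 0 0 0 0;-1 0 -0.006 0 0 0 0;-1 0 -0.006 0 0 0 0;-1 0 -0.006 0 0 0 0;-1 0 0 0 0 0 0;-1 0 0 0 0 0 0;-1 0 0 0 0 0 0'>/dev/null; S="python3 g.py 2"; $S &&
python3 -m inch '-1 0.003 0 0 0 0 0;-1 0 0 0 0 0 0'>/dev/null && $S &&
python3 -m inch '-1 0.003 0 0 0 0 0;-1 0 0 0 0 0 0'>/dev/null && $S &&
python3 -m inch '-1 0.002 0 0 0 0 0;-1 0 0 0 0 0 0'>/dev/null && $S &&
python3 -m inch '-1 0.002 0 0 0 0 0;-1 0 0 0 0 0 0'>/dev/null && $S &&
python3 -m inch '-1 0.0015 0 0 0 0 0;-1 0 0 0 0 0 0'>/dev/null && $S &&
python3 -m inch '-1 0.0015 0 0 0 0 0;-1 0 0 0 0 0 0'>/dev/null && $S &&
python3 -m inch '-1 0.0015 0 0 0 0 0;-1 0 0 0 0 0 0'>/dev/null && $S &&
python3 -m inch '-1 0.0015 0 0 0 0 0;-1 0 0 0 0 0 0'>/dev/null && $S &&
python3 -m inch '-1 0.0015 0 0 0 0 0;-1 0 0 0 0 0 0'>/dev/null && $S &&
python3 -m inch '-1 0.0015 0 0 0 0 0;-1 0 0 0 0 0 0'>/dev/null && $S; python3 g.py
```

```text
depth -8.8 lat -7.2 z 217.8 | F 0.4 0.5 0.9 m -0.03
depth -5.2 lat -7.3 z 217.8 | F -0.1 -1.0 -0.8 m 0.01
depth -2.2 lat -7.2 z 217.7 | F 0.8 0.3 0.2 m 0.01
depth -0.7 lat -7.2 z 217.6 | F 0.5 0.0 -0.3 m 0.01
depth 1.2 lat -7.2 z 217.6 | F -0.0 0.0 0.4 m -0.02
depth 2.6 lat -7.2 z 217.6 | F -0.2 -0.7 0.0 m -0.00
depth 4.0 lat -7.2 z 217.6 | F -0.4 -1.8 -0.1 m 0.03
depth 5.6 lat -7.2 z 217.6 | F -0.7 -1.0 0.3 m -0.07
depth 6.7 lat -7.2 z 217.6 | F -1.1 0.2 0.6 m -0.05
depth 7.0 lat -7.3 z 217.3 | F -4.5 1.0 0.0 m -0.01
depth 7.0 lat -7.3 z 217.3 | F -4.5 1.0 0.0 m -0.01
```

```bash
python3 -m inch '-1 -0.014 0 0 0 0 0;-1 0 -0.012 0 0 0 0;-1 0 -0.012 0 0 0 0;-1 0.012 0 0 0 0 0;-1 0.013 0 0 0 0 0;-1 0 0 0 0 0 0;-1 0 0 0 0 0 0'>/dev/null; S="python3 g.py 2.2"; $S &&
python3 -m inch '-1 0 0.003 0 0 0 0;-1 0 0 0 0 0 0'>/dev/null && $S &&
python3 -m inch '-1 0 0.003 0 0 0 0;-1 0 0 0 0 0 0'>/dev/null && $S &&
python3 -m inch '-1 0 0.002 0 0 0 0;-1 0 0 0 0 0 0'>/dev/null && $S &&
python3 -m inch '-1 0 0.0015 0 0 0 0;-1 0 0 0 0 0 0'>/dev/null && $S &&
python3 -m inch '-1 0 0.0015 0 0 0 0;-1 0 0 0 0 0 0'>/dev/null && $S &&
python3 -m inch '-1 0 0.0015 0 0 0 0;-1 0 0 0 0 0 0'>/dev/null && $S &&
python3 -m inch '-1 0 0.0015 0 0 0 0;-1 0 0 0 0 0 0'>/dev/null && $S &&
python3 -m inch '-1 0 0.0015 0 0 0 0;-1 0 0 0 0 0 0'>/dev/null && $S &&
python3 -m inch '-1 0 0.0015 0 0 0 0;-1 0 0 0 0 0 0'>/dev/null && $S &&
python3 -m inch '-1 0 0.0015 0 0 0 0;-1 0 0 0 0 0 0'>/dev/null && $S; python3 g.py; python3 -c "from plant import *;print(get_state()['clock'])"
```

```text
depth 21.5 lat 16.3 z 218.1 | F -1.0 -0.2 -0.7 m -0.01
depth 18.9 lat 12.7 z 217.5 | F -0.1 -0.5 -0.7 m -0.05
depth 18.8 lat 9.9 z 217.5 | F -0.7 -0.6 -0.1 m 0.04
depth 19.0 lat 8.3 z 217.5 | F -1.1 -0.0 -0.8 m 0.01
depth 19.1 lat 7.0 z 217.6 | F -0.6 0.4 0.9 m -0.02
depth 19.2 lat 5.5 z 217.6 | F -0.4 0.2 0.5 m -0.01
depth 19.2 lat 4.0 z 217.6 | F -0.4 -0.1 -0.9 m -0.00
depth 19.2 lat 2.6 z 217.6 | F -1.1 -0.3 -0.3 m 0.03
depth 19.2 lat 1.8 z 217.3 | F -0.3 0.4 0.1 m 0.22
depth 19.2 lat 0.8 z 217.2 | F -0.4 3.0 0.3 m 0.39
depth 19.2 lat 0.8 z 217.2 | F -0.4 3.0 0.3 m 0.39
11.8833
```

```bash
python3 -m inch '-1 0 -0.004 0 0 0 0;-1 0 0 -0.007 0 0 0;-1 0 0 -0.007 0 0 0;-1 0 0.005 0 0 0 0;-1 0 0.005 0 0 0 0;-1 0 0.004 0 0 0 0;-1 0 0 0 0 0 0;-1 0 0 0 0 0 0;-1 0 0 0 0 0 0'>/dev/null;python3 g.py
```

```text
depth 19.3 lat -10.0 z 231.2 | F -0.7 -0.2 0.0 m -0.01
```

```bash
cp g.py gz.py; sed -i 's/np.linalg.norm(fb)>/np.linalg.norm(f)>/' gz.py; S="python3 gz.py 2.7"; 
python3 -m inch '-1 0 0 0.003 0 0 0;-1 0 0 0 0 0 0'>/dev/null && $S &&
python3 -m inch '-1 0 0 0.002 0 0 0;-1 0 0 0 0 0 0'>/dev/null && $S &&
python3 -m inch '-1 0 0 0.002 0 0 0;-1 0 0 0 0 0 0'>/dev/null && $S &&
python3 -m inch '-1 0 0 0.002 0 0 0;-1 0 0 0 0 0 0'>/dev/null && $S &&
python3 -m inch '-1 0 0 0.002 0 0 0;-1 0 0 0 0 0 0'>/dev/null && $S &&
python3 -m inch '-1 0 0 0.002 0 0 0;-1 0 0 0 0 0 0'>/dev/null && $S &&
python3 -m inch '-1 0 0 0.002 0 0 0;-1 0 0 0 0 0 0'>/dev/null && $S &&
python3 -m inch '-1 0 0 0.002 0 0 0;-1 0 0 0 0 0 0'>/dev/null && $S; python3 g.py
```

```text
depth 19.1 lat -9.7 z 227.9 | F -0.2 0.3 0.6 m 0.05
depth 19.2 lat -9.9 z 226.1 | F -0.8 0.2 0.2 m -0.04
depth 19.2 lat -10.0 z 224.2 | F -0.2 0.3 -0.2 m -0.02
depth 19.2 lat -10.0 z 222.2 | F -0.2 0.1 0.4 m 0.04
depth 19.2 lat -10.0 z 220.3 | F -1.3 -0.3 0.1 m -0.01
depth 19.2 lat -10.0 z 218.2 | F -0.2 -1.4 -0.2 m -0.09
depth 19.2 lat -10.1 z 216.2 | F -0.2 0.1 -0.6 m 0.02
depth 19.2 lat -10.1 z 214.2 | F -0.5 0.0 -0.3 m -0.01
depth 19.2 lat -10.1 z 214.2 | F -0.5 0.0 -0.3 m -0.01
```

```bash
S="python3 g.py 11"; 
python3 -m inch '-1 -0.002 0 0 0 0 0;-1 -0.002 0 0 0 0 0;-1 0 0 0 0 0 0'>/dev/null && $S &&
python3 -m inch '-1 -0.002 0 0 0 0 0;-1 -0.002 0 0 0 0 0;-1 0 0 0 0 0 0'>/dev/null && $S &&
python3 -m inch '-1 -0.003 0 0 0 0 0;-1 -0.003 0 0 0 0 0;-1 -0.003 0 0 0 0 0'>/dev/null && $S &&
python3 -m inch '-1 -0.003 0 0 0 0 0;-1 -0.003 0 0 0 0 0;-1 -0.003 0 0 0 0 0'>/dev/null && $S
```

```text
depth 15.7 lat -10.2 z 214.8 | F 0.4 -1.3 -0.5 m 0.05
depth 11.9 lat -10.2 z 214.8 | F 4.1 -0.2 -0.2 m 0.01
depth 3.0 lat -10.2 z 214.8 | F 4.8 0.1 -1.0 m 0.04
depth -6.9 lat -10.2 z 214.6 | F 4.1 -0.8 -0.2 m -0.04
```

```bash
S="python3 g.py 9"; 
python3 -m inch '-1 -0.003 0 0 0 0 0;-1 -0.003 0 0 0 0 0;-1 -0.003 0 0 0 0 0;-1 -0.003 0 0 0 0 0;-1 -0.003 0 0 0 0 0;-1 -0.003 0 0 0 0 0;-1 -0.003 0 0 0 0 0'>/dev/null && $S &&
python3 -m inch '-1 -0.003 0 0 0 0 0;-1 -0.003 0 0 0 0 0;-1 -0.003 0 0 0 0 0;-1 -0.003 0 0 0 0 0;-1 -0.003 0 0 0 0 0;-1 -0.003 0 0 0 0 0;-1 -0.003 0 0 0 0 0'>/dev/null && $S &&
python3 -m inch '-1 -0.003 0 0 0 0 0;-1 -0.003 0 0 0 0 0;-1 -0.003 0 0 0 0 0;-1 -0.003 0 0 0 0 0;-1 -0.003 0 0 0 0 0;-1 -0.003 0 0 0 0 0;-1 -0.003 0 0 0 0 0'>/dev/null && $S &&
python3 -m inch '-1 -0.003 0 0 0 0 0;-1 -0.003 0 0 0 0 0;-1 -0.003 0 0 0 0 0;-1 -0.003 0 0 0 0 0;-1 -0.003 0 0 0 0 0;-1 0 0 0 0 0 0'>/dev/null && $S &&
python3 -m inch '-1 -0.002 0 0 0 0 0;-1 -0.002 0 0 0 0 0;-1 0 0 0 0 0 0'>/dev/null && $S &&
python3 -m inch '-1 -0.0015 0 0 0 0 0;-1 0 0 0 0 0 0'>/dev/null && $S &&
python3 -m inch '-1 -0.0015 0 0 0 0 0;-1 0 0 0 0 0 0'>/dev/null && $S &&
python3 -m inch '-1 -0.0015 0 0 0 0 0;-1 0 0 0 0 0 0'>/dev/null && $S &&
python3 -m inch '-1 -0.0015 0 0 0 0 0;-1 0 0 0 0 0 0'>/dev/null && $S &&
python3 -m inch '-1 -0.0015 0 0 0 0 0;-1 0 0 0 0 0 0'>/dev/null && $S &&
python3 -m inch '-1 -0.0015 0 0 0 0 0;-1 0 0 0 0 0 0'>/dev/null && $S &&
python3 -m inch '-1 -0.0015 0 0 0 0 0;-1 0 0 0 0 0 0'>/dev/null && $S; python3 g.py
```

```text
depth -28.1 lat -10.2 z 214.5 | F 3.9 0.3 -0.6 m 0.01
depth -49.1 lat -10.2 z 214.5 | F 4.2 0.5 -1.2 m -0.04
depth -70.1 lat -10.2 z 214.6 | F 4.6 -0.3 0.9 m -0.01
depth -86.1 lat -10.3 z 214.4 | F 3.0 -0.1 0.4 m 0.09
depth -89.4 lat -10.2 z 214.4 | F 2.4 -0.5 0.0 m 0.03
depth -90.6 lat -10.2 z 214.5 | F 4.5 0.3 -0.2 m 0.07
depth -92.0 lat -10.2 z 214.5 | F 3.1 0.4 0.5 m 0.05
depth -93.6 lat -10.2 z 214.5 | F 4.7 -0.9 -0.0 m 0.02
depth -95.2 lat -10.3 z 214.5 | F 3.0 0.2 -0.2 m -0.00
depth -96.7 lat -10.2 z 214.5 | F 3.5 0.1 -0.2 m -0.01
depth -98.2 lat -10.3 z 214.5 | F 3.6 0.3 -0.8 m 0.09
depth -99.3 lat -10.2 z 214.6 | F 4.2 -0.1 -0.4 m 0.13
depth -99.3 lat -10.2 z 214.6 | F 4.2 -0.1 -0.4 m 0.13
```

```bash
S="python3 g.py 9"; 
python3 -m inch '-1 -0.001 0 0 0 0 0;-1 0 0 0 0 0 0'>/dev/null && $S &&
python3 -m inch '-1 -0.001 0 0 0 0 0;-1 0 0 0 0 0 0'>/dev/null && $S &&
python3 -m inch '-1 -0.001 0 0 0 0 0;-1 0 0 0 0 0 0'>/dev/null && $S &&
python3 -m inch '-1 -0.001 0 0 0 0 0;-1 0 0 0 0 0 0'>/dev/null && $S &&
python3 -m inch '-1 -0.001 0 0 0 0 0;-1 0 0 0 0 0 0'>/dev/null && $S &&
python3 -m inch '-1 -0.001 0 0 0 0 0;-1 0 0 0 0 0 0'>/dev/null && $S; python3 g.py
```

```text
depth -99.3 lat -10.2 z 214.7 | F 5.6 -0.2 -0.6 m 0.06
depth -99.4 lat -10.2 z 214.8 | F 7.0 -0.4 -1.0 m -0.00
depth -99.5 lat -10.2 z 214.9 | F 8.2 -0.1 -2.1 m -0.06
depth -99.5 lat -10.1 z 215.1 | F 9.9 0.1 -0.6 m 0.03
depth -99.5 lat -10.1 z 215.1 | F 9.9 0.1 -0.6 m 0.03
```

```bash
python3 -m inch '-1 0.004 0 0 0 0 0;-1 0.003 0 0 0 0 0;-1 0 0 0 0 0 0;-1 0 0 0 0 0 0'>/dev/null; S="python3 gz.py 3"; $S && python3 -m inch '-1 0 0 -0.003 0 0 0;-1 0 0 -0.003 0 0 0;-1 0 0 0 0 0 0'>/dev/null && $S && python3 -m inch '-1 0 0 -0.003 0 0 0;-1 0 0 -0.003 0 0 0;-1 0 0 0 0 0 0'>/dev/null && $S && python3 -m inch '-1 0 0 -0.01 0 0 0;-1 0 0 -0.02 0 0 0;-1 0 0 -0.02 0 0 0;-1 0 0 -0.015 0 0 0;-1 0 0 0 0 0 0;-1 0 0 0 0 0 0';python3 g.py
```

```text
depth -98.2 lat -10.5 z 214.4 | F -0.3 -0.3 0.2 m 0.00
depth -97.1 lat -10.9 z 221.3 | F -1.0 -0.8 -0.4 m -0.01
depth -96.4 lat -10.7 z 227.3 | F -0.5 0.2 0.3 m -0.05
clock: 20.63
tool_pos: [0.5752, -0.2369, 0.309]
eef_rot: [0.748, 0.664, 0.0, 0.001]
contact_force: [-1.0, -0.5, -1.9]
opening: 0.219
finger_force: 60.0
depth -96.3 lat -10.7 z 292.4 | F -1.0 0.7 -0.6 m 0.03
```

```bash
python3 -m inch '-1 0 0 0 0 0 -0.055;-1 -0.0241 -0.0115 0 0 0 0;-1 -0.0241 -0.0115 0 0 0 0;-1 -0.0241 -0.0115 0 0 0 0;-1 -0.0241 -0.0115 0 0 0 0;-1 -0.0241 -0.0115 0 0 0 0;-1 -0.0241 -0.0115 0 0 0 0;-1 -0.0241 -0.0115 0 0 0 0;-1 -0.0241 -0.0115 0 0 0 0;-1 0 0 0.03 0 0 0;-1 0 0 0.03 0 0 0;-1 0 0 0.02 0 0 0;-1 0 0 0 0 0 0;-1 0 0 0 0 0 0'
python3 - <<'E'
from h import *
s=get_state();print(s['tool_pos'],R.from_quat(s['eef_rot']).as_matrix().round(4))
T=R.from_quat(s['eef_rot']).as_matrix().T;print(T@(np.array([.4714,-.4236,.1842])-s['tool_pos']))
im,_=snapshot('scene');a=im[60:200,180:290];b=im[215:375,210:330]
f=lambda a:cv2.resize(a,(390,int(390*a.shape[0]/a.shape[1])),interpolation=cv2.INTER_CUBIC)[:490]
cv2.imwrite('pics/p4.png',np.hstack([f(a),f(b)])[:,:,::-1])
E
```

```text
clock: 21.8
tool_pos: [0.4699, -0.4228, 0.2265]
eef_rot: [0.729, 0.685, -0.0, -0.002]
contact_force: [0.1, -0.7, -1.0]
opening: 0.218
finger_force: 60.0
[ 0.46987888 -0.42284952  0.22647272] [[ 0.0626  0.998  -0.0031]
 [ 0.998  -0.0626  0.0025]
 [ 0.0023 -0.0033 -1.    ]]
[-0.0007495   0.00170408  0.04226576]
```

View pics/p4.png

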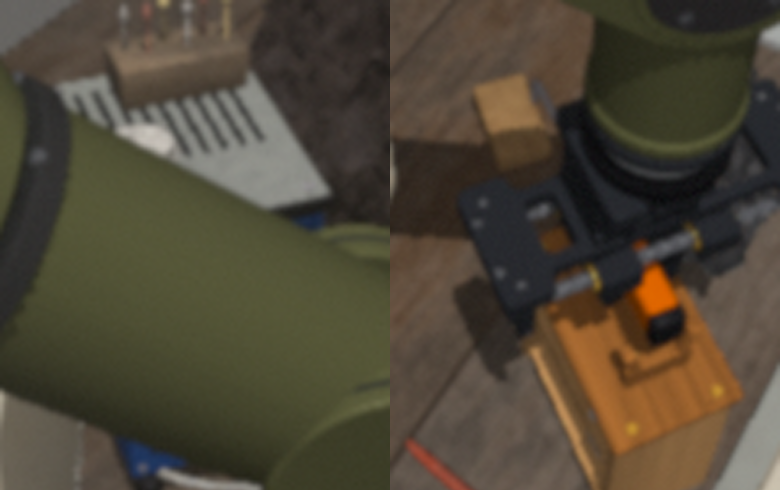

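The right half shows the handle (crop 655,300) hovering straight above the saddles. Stone, burr block and cork look undisturbed.

```bash
S="python3 gz.py 4"; python3 -m inch '-1 -0.0007 0.0015 0.01 0 0 0;-1 0 0 0.01 0 0 0;-1 0 0 0.006 0 0 0;-1 0 0 0 0 0 0;-1 0 0 0 0 0 0'>/dev/null && $S && python3 -m inch '-1 0 0 0.004 0 0 0;-1 0 0 0.003 0 0 0;-1 0 0 0 0 0 0'>/dev/null && $S && python3 -m inch '-1 0 0 0.003 0 0 0;-1 0 0 0.002 0 0 0;-1 0 0 0 0 0 0'>/dev/null && $S && python3 -m inch '-1 0 0 0.002 0 0 0;-1 0 0 0 0 0 0'>/dev/null && $S && python3 -m inch '-1 0 0 0.0015 0 0 0;-1 0 0 0 0 0 0'>/dev/null; $S; python3 -c "from h import *;print(get_state()['tool_pos'])"
```

```text
depth -294.6 lat 77.1 z 185.3 | F -0.7 -0.3 -0.3 m 0.05
depth -294.6 lat 77.2 z 178.1 | F -0.7 -0.4 -0.2 m -0.01
depth -294.6 lat 77.2 z 173.2 | F -1.0 -0.6 -0.2 m -0.04
depth -294.7 lat 77.0 z 171.3 | F -0.2 -0.5 -0.3 m 0.01
depth -294.7 lat 77.0 z 169.9 | F -0.4 -0.1 0.2 m -0.02
[ 0.47222201 -0.42425166  0.18638703]
```

```bash
S="python3 gz.py 3"; python3 -m inch '-1 0 0 0.001 0 0 0;-1 0 0 0 0 0 0'>/dev/null && $S && python3 -m inch '-1 0 0 0.001 0 0 0;-1 0 0 0 0 0 0'>/dev/null && $S && python3 -m inch '-1 0 0 0.001 0 0 0;-1 0 0 0 0 0 0'>/dev/null && $S && python3 -m inch '-1 0 0 0.0008 0 0 0;-1 0 0 0 0 0 0'>/dev/null; $S
python3 -m inch '-0.3 0 0 0 0 0 0;-0.2 0 0 0 0 0 0;0 0 0 0 0 0 0;0.3 0 0 0 0 0 0;0.6 0 0 0 0 0 0;1 0 0 0 0 0 0;1 0 0 0 0 0 0;1 0 0 0 0 0 0;1 0 0 0 0 0 0;1 0 0 0 0 0 0;1 0 0 0 0 0 0'
```

```text
depth -294.7 lat 76.9 z 169.0 | F -0.2 0.3 -0.1 m 0.02
depth -294.7 lat 76.9 z 167.9 | F 0.3 -0.2 -0.1 m 0.03
depth -294.7 lat 77.0 z 166.9 | F -0.9 -0.7 -0.0 m 0.03
depth -294.7 lat 76.8 z 166.6 | F -0.4 1.3 3.1 m 0.03
clock: 24.68
tool_pos: [0.4723, -0.4243, 0.1828]
eef_rot: [0.729, 0.684, -0.0, 0.0]
contact_force: [0.4, -0.6, 0.3]
opening: 0.997
finger_force: 0.0
```

```bash
python3 -m inch '1 0 0 -0.01 0 0 0;1 0 0 -0.03 0 0 0;1 0 0 -0.04 0 0 0;1 0 0 -0.03 0 0 0;1 -0.04 0 0 0 0 0;1 -0.04 0 0 0 0 0;1 -0.04 0 0 0 0 0;1 -0.03 0 0 0 0 0;1 0 0 0 0 0 0;1 0 0 0 0 0 0'
python3 - <<'E'
from h import *
im,W,_=cloud('scene');im2,W2,_=cloud('side')
H,S,V=cv2.split(cv2.cvtColor(im,cv2.COLOR_RGB2HSV));z=W[...,2]
k=np.zeros(z.shape,bool);k[230:375,225:330]=1
q=W[k&(H>2)&(H<14)&(S>215)&(V>150)&(z>.18)&(z<.22)]
print(len(q),cv2.minAreaRect((q[:,:2]*1000).astype(np.float32)) if len(q) else 0)
q=W[k&(z>.165)&(z<.24)];print(cv2.minAreaRect((q[:,:2]*1000).astype(np.float32)))
f=lambda a,w,h:cv2.resize(a,(w,h),interpolation=cv2.INTER_CUBIC)
cv2.imwrite('pics/p5.png',np.hstack([f(im[60:380,170:340],310,584),f(im2[130:260,120:380],480,584*240//584)if 0 else cv2.copyMakeBorder(f(im2[130:260,120:380],480,240),0,344,0,0,cv2.BORDER_CONSTANT)])[:,:,::-1])
E
```

```text
clock: 25.52
tool_pos: [0.4618, -0.5756, 0.2926]
eef_rot: [0.73, 0.683, 0.0, 0.0]
contact_force: [0.5, 1.3, -0.5]
opening: 0.999
finger_force: 0.0
0 0
((475.1733093261719, -378.838623046875), (180.56507873535156, 49.233612060546875), 86.59992218017578)
```

View pics/p5.png

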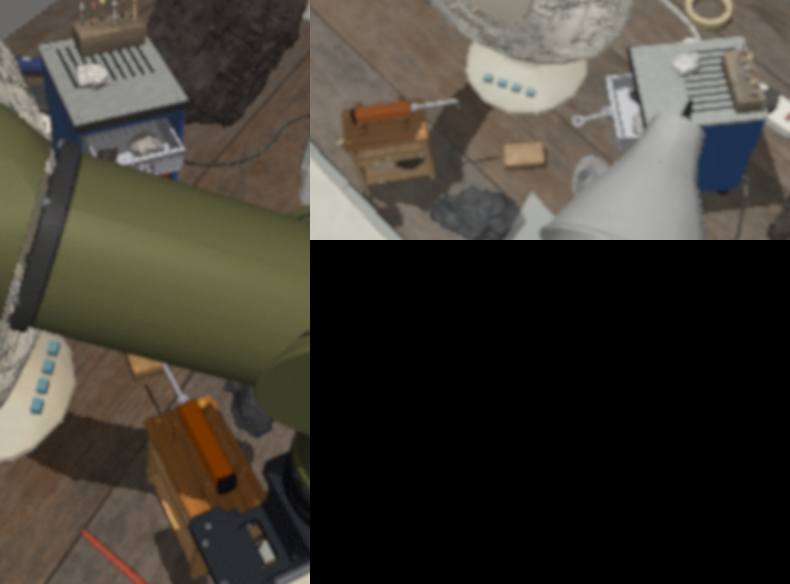

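The picture shows the tray drawn out (side crop 620,105), the hook seated in its saddles (scene crop 205,445) and the blocks in place, with the gripper clear. Handing in.

```bash
python3 -c "
from plant import r
print(r.finish_job())"
```

```text
the job is handed in; nothing more can be done
None
```

The tray is drawn out to its stop, the hook is back in its saddles, and the stone, burr block and sanding block look undisturbed; I handed the job in at about 25.5 s of 61 and got no verdict back. Before feeling for the eye I saw it in a scene picture and used that to choose where to probe, then confirmed its position by touch from both sides and the front.

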